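Fetch the dropped easel knob from under the drying rack

ROBOT

A 6-joint arm with a two-finger parallel gripper is mounted at the origin on the work surface. World frame = base frame: x ahead of the robot, y to its left, z up, the work surface at z = 0. Lengths are in mm, angles in rad, forces in N, time in s.
With the tool pointing down it reaches from about 400 to 925 mm from the base axis. Payload 12.5 kg.
Tool frame: the origin (TCP) lies midway between the tips of the shut fingers; the grasp point (between the pads) lies 19 mm behind it; z points along the fingers, y is the line along which they close (so a half turn about z gives the same grasp; the last joint's range is limited). The gripper opens to 95 mm and grips with 3 to 60 N. Pads are 20 mm wide; open, the fingers measure 119 mm over their backs; the gripper's body (75 mm by 180 mm) begins 59 mm behind the grasp point.
Start: joints at [1.09, 0.491, 1.559, -0, 1.092, -0.106], TCP at [228.789, 581.638, 214.661] pointing down, gripper open.
Joint ranges: [-3.1, 3.1], [-0.84, 2.19], [0.05, 2.79], [-1.13, 4.28], [0.06, 2.93], [-2.69, 2.69]. Speed limits (rad/s): [2.22, 2.22, 2.79, 3.14, 3.14, 3.14].

INTERFACE

Orientations are given as [roll, pitch, yaw] about the fixed x, y, z axes, in that order (R = Rz(yaw) Ry(pitch) Rx(roll)).
In Python, from cell import env gives the robot as it stands.
- The arm moves only by the tool arm_command, never from a script. Its argument "targets" is a list of rows, each a list of 5 numbers: the shift along the tool's x, y, z in mm, then the turn about the tool's z in degrees, then the opening, from 0 (shut) to 1 (fully open). In form: [[tx, ty, tz, roll, fingers], ...]. A call has 1 to 5 rows; each row is the pose to reach, as a shift and turn from the pose commanded when the call began, along the tool's axes at that moment; what a row does not reach only later rows make up. A row lasts 1/10 s, in which the tool goes at most 50 mm and 8.59 degrees, less where a joint would pass 70% of its speed; a pose out of reach is approached as far as the arm can. A call with a gripper value outside its range is refused whole. The fingers move at their own pace and stop on an object; the grip force is fixed at half the most. Time passes only in rows, so rows that repeat a pose let the fingers close. It gives the time, the measured TCP pose, the force, the opening and the grip force at its end, in the units of the state.
- env.state(): the state, without advancing time (a new reading comes with each control period).
- env.read_camera(name): name is "scene" or "top" or "wrist"; returns a dict with "frame" (400x640x3 uint8, red, green, blue), "vertical_fov" (degrees; the focal length in pixels is half the picture's height over the tangent of half this angle, whatever the lens; pixels are square), "cx", "cy" (the principal point, pixels), "k1" (the pictures are not rectified: a ray, as slopes to the right and down, at radius r is drawn at 1 + k1 r^2 times it, then the intrinsics apply), "world_from_camera" (4x4, takes a point from camera to world coordinates); the wrist camera has in their place "hand_eye" (4x4, takes a point from camera to tool coordinates, whose origin is the TCP and whose axes are the flange's). Camera axes: x right, y down, z forward; pixel columns grow to the right and rows downward; lengths in mm; the calibration is good to about 2 mm. A picture is of the moment at which its call begins: read the wrist's pose just before it. There is no depth.
- env.job_done(): hands the job in; it is judged then, once.
The state is a dict: "t": time; "joints": joint angles; "qvel": joint speeds; "tau": joint torques, N m; "eef_pos": TCP position; "tcp_rot": TCP orientation; "ft_force": force on the tool from outside, world axes, zero at the start; "moment": the same for the moment, N m; "opening": opening from 0.0 (shut) to 1.0 (fully open); "grip_force": force on a finger pad.
Only numpy, scipy, OpenCV 4.12 (cv2) and the standard library are available. Lean on these libraries where they do the work, as an engineer would, in place of code of your own. Each camera call takes 0.05 s, during which the arm holds its last target. There are 200 camera calls.

TASK

The easel's brass clamping knob was dropped and slid under the low slatted drying rack. Take the flat steel hook by its wooden handle, reach under the rack with it and drag the knob out through the rack's open front, then lay the hook back down flat on the table in front of the rack, wholly clear of it. Pick up the knob and set it down (do not drop it) in the round metal tin, leaving the tin and the other things where they stand.

Things in the scene. Friction and masses are not known exactly. Their poses are not given: they have to be found in the camera images.
- rack: Low slatted light-wood rack, fixed to the table. Origin on the table under its centre; x from the open front into the rack, y along its width, z up. 200 deep (x -100 front edge to +100), 340 wide (y +-170), top at 60. Eight slats along y, 10 wide, 10 thick, gaps 17, undersides at 50. Rails under both ends (|y| 150 to 170) down to 40. Legs 20 square in the corners.
- rack_front (a point): Middle of the rack's open front, on the table under the front edge (rack x -100, y 0, z 0; axes as the rack's). Between the front legs the opening is 300 wide (y +-150) and 50 high.
- hook: Flat L-shaped steel hook with inclined wooden handle, 0.3 kg, loose; rests stably with its blade flat on the table. Origin: underside, rear end of blade; x along the blade to its tip, y to the toe's side, z up. Blade 5 thick, 24 wide (y +-12), x 0 to 230. Toe at the tip: 5 thick, x 214 to 230, out to y 47. A 24 wide neck rises from the rear end, leaning 35 deg back, to the handle.
- hook_grip (a point): Centre of the hook's wooden handle: x -60, y 0, z 88.5 in the hook's frame (same axes). A flat paddle 14 thick, 80 wide along the hook's y, 70 long up the slope; its length leans 35 deg from vertical, top backwards (direction -0.574, 0, 0.819), so it is pinched across its 14 mm by fingers pointing down the slope.
- hook_toe (a point): Centre of the hook's toe, at x 222, y 29.5, z 2.5 in the hook's frame.
- knob: Brass clamping knob with a short steel stud, 0.05 to 0.1 kg, lying flat somewhere under the rack, stud up. Origin at the centre of its underside, z up. Round body 31 across (ribs; 29 between them), 14 high; stud 8 across, up to 22 high.
- tin: Shallow round open metal tin, loose, 0.22 kg, 116 across the rim outside, about 93 across at the foot, 22 high, wall 3, floor 4 thick. Origin at the centre of its underside.
- medium: Bystander: amber bottle 52 across, 85 high, standing on a rear corner of the rack; origin at the centre of its underside.
- jar: Bystander: lidded glass jar 52 across, 60 high, standing on the other rear corner of the rack; origin at the centre of its underside.
- tape: Bystander: roll of masking tape 70 across, 19 high, flat on the table; origin at the centre of its underside.
Mind the look-alikes: they are no part of the job. Several things look just like the tin: the one meant starts farthest from the robot's base.

How it is judged:
By the outcome, as a careful person would: the job done as asked, in the order asked, and still so for the second after the job is handed in, with the robot touching nothing.
It also fails if it takes over 72 s, if anything falls off the work surface, if the arm or the gripper's body presses on something with over 40 N, if the wrist force passes 120 N, or if a joint passes its speed limit or range.

## Working session

There is one attempt and no reset: what is moved stays moved. The work goes in short steps, Python scripts to look and compute and a tool call to move; the robot and the scene stay as the last step left them, time stands still between calls to the robot, and variables do not carry over. Pictures are saved under pics/ and viewed, at most 13 in all, crops included, and the job is handed in when it is done.

Besides the shell and the picture viewer there is one more tool, called after "Call:" as name(argument=value, ...) on one line, values as JSON. arm_command: Moves the arm, as the interface text tells. Its arguments: {"type":"object","properties":{"targets":{"type":"array","items":{"type":"array","items":{"type":"number"}}}},"required":["targets"]}

```bash
mkdir -p pics; ls; cat > h.py <<'E'
import numpy as np, cv2
from cell import env
from scipy.spatial.transform import Rotation as Rot
def tcp(s):
    T=np.eye(4);T[:3,:3]=Rot.from_euler('xyz',s['tcp_rot']).as_matrix();T[:3,3]=s['eef_pos'];return T
def grab(name,save=None):
    s=env.state();c=env.read_camera(name)
    c['T']=c['world_from_camera'] if 'world_from_camera' in c else tcp(s)@np.array(c['hand_eye'])
    c['T']=np.array(c['T'])
    if save: cv2.imwrite(save,c['frame'][:,:,::-1])
    return c
def K(c):
    f=200/np.tan(np.radians(c['vertical_fov'])/2);return np.array([[f,0,c['cx']],[0,f,c['cy']],[0,0,1]])
def ray(c,p):
    u=cv2.undistortPoints(np.array(p,float).reshape(-1,1,2),K(c),np.array([c['k1'],0,0,0,0.]))[:,0]
    d=np.c_[u,np.ones(len(u))]@c['T'][:3,:3].T;return c['T'][:3,3],d
def plane(c,p,z):
    o,d=ray(c,p);return o+d*((z-o[2])/d[:,2])[:,None]
def proj(c,P):
    Ti=np.linalg.inv(c['T']);r,_=cv2.Rodrigues(Ti[:3,:3])
    return cv2.projectPoints(np.array(P,float).reshape(-1,1,3),r,Ti[:3,3],K(c),np.array([c['k1'],0,0,0,0.]))[0][:,0]
E
python3 - <<'E'
from h import *
import pickle
for n in('scene','top'):
    c=grab(n,f'pics/{n}0.png');pickle.dump(c,open(n+'.pkl','wb'));print(n,c['T'].round(2).tolist(),c['vertical_fov'],c['k1'])
print(env.state())
E
```

```text
pics
scene [[0.5, 0.62, -0.61, 1225.37], [0.87, -0.35, 0.36, -459.59], [0.01, -0.71, -0.71, 973.43], [0.0, 0.0, 0.0, 1.0]] 45.370778705809485 -0.12761059953611928
top [[0.0, -0.99, 0.17, 352.68], [-1.0, 0.0, 0.02, -43.62], [-0.02, -0.17, -0.99, 953.39], [0.0, 0.0, 0.0, 1.0]] 55.77402575116004 -0.029333133986572443
{'t': 0.1, 'joints': array([ 1.09043828e+00,  4.91495226e-01,  1.55940924e+00,  1.83291165e-05,
        1.09168965e+00, -1.05595123e-01]), 'qvel': array([ 3.45148204e-05, -6.77516923e-04, -2.26215184e-03,  1.06287780e-03,
       -9.58715601e-04, -6.99404508e-04]), 'tau': array([ 2.79278531e-03, -6.13622618e+01, -2.58604842e+01,  6.94324938e-02,
        4.70584596e-02, -6.40596568e-05]), 'eef_pos': array([228.6512127 , 581.43468465, 214.11556027]), 'tcp_rot': array([-3.14059848e+00, -1.21720260e-04,  2.76682121e+00]), 'ft_force': array([-0.63044459,  0.2336995 ,  1.07365189]), 'moment': array([ 0.0342281 , -0.00956549, -0.05697434]), 'grip_force': 0.0, 'opening': 0.9994092693952595}
```

View pics/top0.png

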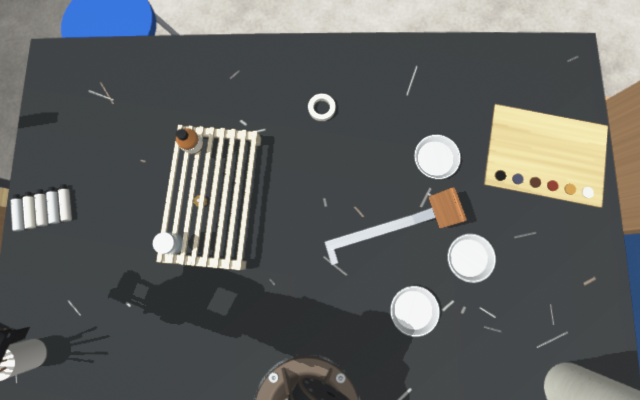

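View pics/scene0.png

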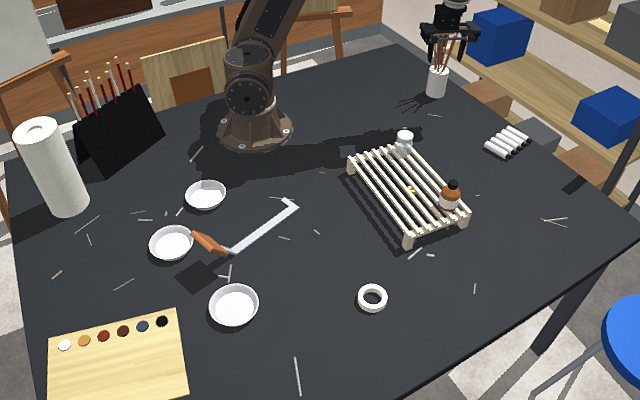

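Top view: the rack is at (165–260, 125–270), with its open front facing right because the bottle and jar stand on the left. The brass knob shows between slats at (198,200). The hook's handle is at (447,208) and its toe at (332,255).

Look-alikes for the tin are (437,157), (471,258) and (415,311). The base is at (308,390), so (437,157) looks farthest. Nothing else resembles the knob or hook; the amber bottle (187,138) and palette dots (570,188) are not knobs.

```bash
cat > m.py <<'E'
from h import *
import pickle
c=pickle.load(open('top.pkl','rb'));s=pickle.load(open('scene.pkl','rb'))
f=c['frame'];hsv=cv2.cvtColor(f,cv2.COLOR_RGB2HSV)
def cont(m): return max(cv2.findContours(m.astype(np.uint8),0,1)[0],key=cv2.contourArea)
def roi(m,x0,x1,y0,y1):
    r=np.zeros_like(m);r[y0:y1,x0:x1]=m[y0:y1,x0:x1];return r
V=hsv[...,2];S=hsv[...,1];H=hsv[...,0]
for b in((410,464,130,184),(444,500,230,286),(386,444,284,340)):
    k=cont(roi(V>150,*b));e=cv2.minEnclosingCircle(k);p=plane(c,[e[0]],22)[0];print('tin',e,p.round(1),np.hypot(*p[:2]).round())
m=roi(V>130,150,270,118,280).astype(np.uint8)
m=cv2.morphologyEx(m,cv2.MORPH_CLOSE,np.ones((15,15)))
k=cont(m);P=plane(c,k[:,0],60)[:,:2].astype(np.float32);r=cv2.minAreaRect(P);print('rack',r,cv2.boxPoints(r).round(0).tolist())
m=roi((H<20)&(S>120)&(V>60),420,480,180,235);k=cont(m);print('handle px',cv2.minAreaRect(k),plane(c,[cv2.minAreaRect(k)[0]],88.5).round(1))
m=roi((V>110)&(S<90),322,440,205,270);k=cont(m);b=cv2.convexHull(k)
ap=cv2.approxPolyDP(k,2.5,True)[:,0];print('hook',np.c_[ap,plane(c,ap,5)[:,:2].round(1)].tolist())
for n,cc,b in(('top',c,(185,215,185,215)),('scene',s,(400,422,180,198))):
    h=cv2.cvtColor(cc['frame'],cv2.COLOR_RGB2HSV);m=roi((h[...,0]<32)&(h[...,1]>110)&(h[...,2]>110),*b)
    ys,xs=np.nonzero(m);print('knob',n,len(xs),xs.mean(),ys.mean(),plane(cc,[[xs.mean(),ys.mean()]],14).round(1)) if len(xs) else print('none')
a=cv2.resize(c['frame'][110:280,140:280],None,fx=3,fy=3,interpolation=2);b=cv2.resize(s['frame'][120:250,340:480],None,fx=2.5,fy=2.5,interpolation=2)
o=np.zeros((510,800,3),np.uint8);o[:,:420]=a;o[:325,430:780]=b;cv2.imwrite('pics/crop1.png',o[:,:,::-1])
E
python3 m.py
```

```text
tin ((436.7978820800781, 156.60638427734375), 23.205554962158203) [ 609.1 -330.1   22. ] 693.0
tin ((471.0, 258.0), 24.839584350585938) [ 355.2 -400.6   22. ] 535.0
tin ((414.5, 311.0), 25.460853576660156) [ 230.7 -258.8   22. ] 347.0
rack ((516.9866333007812, 237.0854034423828), (222.03359985351562, 371.3543395996094), 82.46728515625) [[318.0, 151.0], [687.0, 103.0], [716.0, 323.0], [347.0, 371.0]]
handle px ((446.9708557128906, 207.8338623046875), (35.50081253051758, 28.12329864501953), 70.55996704101562) [[ 469.1 -326.9   88.5]]
hook [[431.0, 207.0, 482.5, -314.0], [324.0, 242.0, 394.6, -43.8], [329.0, 258.0, 355.2, -56.1], [323.0, 257.0, 357.6, -41.3], [340.0, 269.0, 328.4, -83.2], [335.0, 265.0, 338.1, -70.9], [338.0, 262.0, 345.4, -78.4], [335.0, 248.0, 379.8, -71.1], [433.0, 218.0, 454.6, -317.7]]
knob top 32 197.15625 200.46875 [[498.1 277.9  14. ]]
knob scene 29 411.51724137931035 189.6551724137931 [[502.1 271.2  14. ]]
```

View pics/crop1.png

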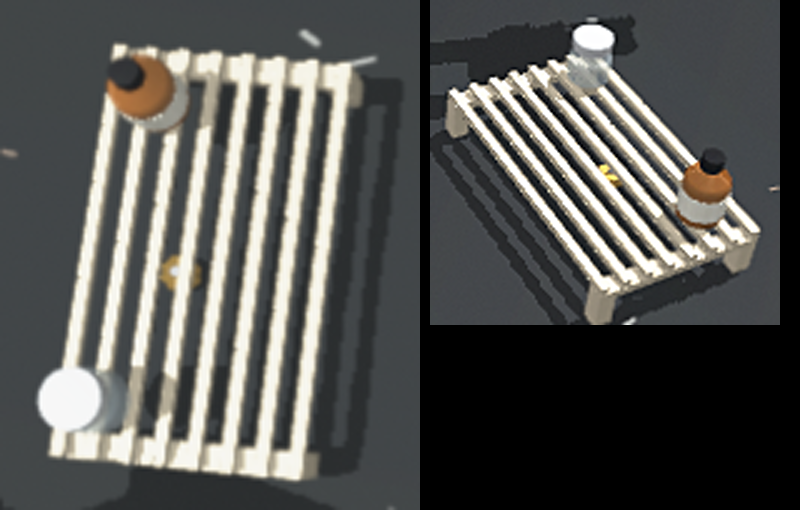

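The crop confirms a single brass knob under the slats, at about crop (181,272), which is top px (200.4,200.6). The hook points at about 107° with its handle near (469,-327). I can't tilt the tool, so I'll grip the handle across its 80 mm width with vertical fingers and slide the hook along the table.

```bash
cat >> h.py <<'E'
def sh(x,y,z,yaw=None):
    s=env.state();T=tcp(s);d=T[:3,:3].T@(np.array([x,y,z])-T[:3,3]);y0=np.degrees(s['tcp_rot'][2])
    print('shift',d.round(1),'turn',None if yaw is None else round((y0-yaw+180)%360-180,1),'| now',T[:3,3].round(1),'yaw',round(y0,1))
E
python3 - <<'E'
from h import *
import pickle
c=pickle.load(open('top.pkl','rb'))
print(plane(c,[[178.5,126],[258,132],[242,266],[157,261]],60).round(0).tolist(), plane(c,[[200.4,200.6]],14))
sh(560,150,230,107.4)
E
```

```text
[[680.0, 320.0, 60.0], [663.0, 120.0, 60.0], [336.0, 148.0, 60.0], [346.0, 351.0, 60.0]] [[497.74857603 269.57701632  14.        ]]
shift [-466.3 -280.2  -15.7] turn 51.1 | now [228.7 581.4 214.1] yaw 158.5
```

Call:
arm_command(targets=[[-466,-280,-16,51,1],[-466,-280,-16,51,1],[-466,-280,-16,51,1],[-466,-280,-16,51,1],[-466,-280,-16,51,1]])

```text
t: 0.6
eef_pos: [381.7, 381.7, 221.9]
tcp_rot: [-3.141, 0.0, 2.011]
ft_force: [0.7, -0.1, -0.1]
opening: 1.005
grip_force: 0.0
```

```bash
python3 -c "
from h import *
sh(560,150,230,107.4);sh(560,-50,230,107.4)"
```

```text
shift [-285.6   62.5   -8.1] turn 7.8 | now [381.7 381.7 221.9] yaw 115.2
shift [-466.5  -22.7   -8.1] turn 7.8 | now [381.7 381.7 221.9] yaw 115.2
```

Call:
arm_command(targets=[[-285,40,-8,8,1],[-285,40,-8,8,1],[-285,40,-8,8,1],[-285,40,-8,8,1],[-285,40,-8,8,1]])

```text
t: 1.1
eef_pos: [519.8, 173.2, 228.9]
tcp_rot: [-3.141, -0.0, 1.877]
ft_force: [0.3, 0.5, 0.2]
opening: 0.998
grip_force: 0.0
```

```bash
python3 -c "
from h import *
sh(469,-327,230,107.4)"
```

```text
shift [-461.6 -199.3   -1.1] turn 0.2 | now [519.8 173.2 228.9] yaw 107.6
```

Call:
arm_command(targets=[[-462,-199,0,0,1],[-462,-199,0,0,1],[-462,-199,0,0,1],[-462,-199,0,0,1],[-462,-199,0,0,1]])

```text
t: 1.6
eef_pos: [493.4, -75.5, 228.8]
tcp_rot: [-3.142, -0.0, 1.877]
ft_force: [0.9, 0.9, 0.5]
opening: 0.998
grip_force: 0.0
```

```bash
python3 -c "
from h import *
sh(469,-327,200,107.4)"
```

```text
shift [-232.5  -99.1   28.8] turn 0.2 | now [493.4 -75.5 228.8] yaw 107.6
```

Call:
arm_command(targets=[[-232,-99,0,0,1],[-232,-99,0,0,1],[-232,-99,0,0,1],[-232,-99,0,0,1],[-232,-99,0,0,1]])

```text
t: 2.1
eef_pos: [469.1, -324.4, 228.7]
tcp_rot: [-3.142, -0.0, 1.877]
ft_force: [0.9, 0.7, 0.8]
opening: 1.002
grip_force: 0.0
```

```bash
python3 -c "
from h import *
import pickle
c=grab('wrist','pics/w1.png');pickle.dump(c,open('w1.pkl','wb'));print(c['T'].round(2))
sh(469,-327,200,107.4)"
```

```text
[[ 9.5000e-01  2.9000e-01  8.0000e-02  4.4541e+02]
 [ 3.0000e-01 -9.2000e-01 -2.7000e-01 -2.5048e+02]
 [-0.0000e+00  2.8000e-01 -9.6000e-01  3.9959e+02]
 [ 0.0000e+00  0.0000e+00  0.0000e+00  1.0000e+00]]
shift [ 3.5  1.5 28.5] turn -0.0 | now [ 468.6 -330.7  228.5] yaw 107.4
```

View pics/w1.png

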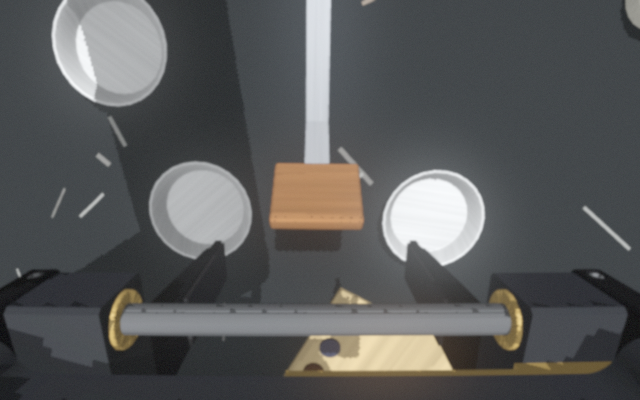

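```bash
python3 - <<'E'
from h import *
import pickle
c=pickle.load(open('w1.pkl','rb'))
h=cv2.cvtColor(c['frame'],cv2.COLOR_RGB2HSV);m=((h[...,0]<20)&(h[...,1]>110)&(h[...,2]>60)).astype(np.uint8);m[:,:255]=0;m[:,380:]=0;m[245:]=0
k=max(cv2.findContours(m,0,1)[0],key=cv2.contourArea);print(cv2.approxPolyDP(k,3,True)[:,0].tolist())
a=plane(c,[[275,164],[360,164]],63.8);b=plane(c,[[271,229],[363,229]],113.2)
bl=plane(c,[[306.5,10],[330.5,10],[305,115],[329,115]],5)
for P in(a,b): print(P.round(1).tolist(),np.linalg.norm(P[1]-P[0]),P.mean(0).round(1))
mm=bl[:2].mean(0)-bl[2:].mean(0);ang=np.degrees(np.arctan2(mm[1],mm[0]));print('blade ang',ang)
d=np.array([np.cos(np.radians(ang)),np.sin(np.radians(ang))])
print('center from a',a.mean(0)[:2]-26*d,'from b',b.mean(0)[:2]+(60+0-60+20.1+5.7)*d)
E
```

```text
[[276, 166], [272, 226], [349, 225], [344, 226], [347, 223], [341, 221], [347, 214], [343, 216], [345, 212], [340, 208], [347, 206], [339, 203], [347, 204], [351, 199], [343, 197], [353, 186], [346, 185], [348, 178], [340, 176], [345, 172], [350, 177], [347, 173], [351, 171], [345, 172], [345, 165], [342, 170], [340, 165]]
[[424.8, -314.9, 63.8], [502.7, -290.3, 63.8]] 81.65084887398537 [ 463.7 -302.6   63.8]
[[439.8, -360.9, 113.2], [515.6, -336.9, 113.2]] 79.50164452885316 [ 477.7 -348.9  113.2]
blade ang 106.73914581879791
center from a [ 471.23016112 -327.46597292] from b [ 470.29714982 -324.19391424]
```

Call:
arm_command(targets=[[4,3,40,0,1],[4,3,80,0,1],[4,3,110,0,1],[4,3,140,0,1],[4,3,158,0,1]])

```text
t: 2.65
eef_pos: [470.8, -317.0, 68.5]
tcp_rot: [-3.14, -0.002, 1.877]
ft_force: [0.2, 0.2, 0.9]
opening: 1.001
grip_force: 0.0
```

Call:
arm_command(targets=[[0,0,0,0,1],[0,0,0,0,0.7],[0,0,0,0,0.7],[0,0,0,0,0.7],[0,0,0,0,0.7]])

```text
t: 3.15
eef_pos: [471.9, -318.1, 72.0]
tcp_rot: [3.141, 0.002, 1.877]
ft_force: [-0.9, -1.6, 4.4]
opening: 0.839
grip_force: 29.9
```

Gripped, but about 8 mm forward of the handle's middle. I'll regrip.

Call:
arm_command(targets=[[0,0,0,0,1],[0,0,0,0,1],[0,0,0,0,1],[-8,0,0,0,1],[-8,0,0,0,1]])

```text
t: 3.65
eef_pos: [474.3, -326.3, 70.9]
tcp_rot: [3.141, 0.001, 1.877]
ft_force: [-0.8, 0.5, -0.4]
opening: 0.999
grip_force: 0.0
```

Call:
arm_command(targets=[[0,0,0,0,1],[0,0,0,0,0.7],[0,0,0,0,0.7],[0,0,0,0,0.7],[0,0,0,0,0.7]])

```text
t: 4.15
eef_pos: [473.8, -325.2, 70.9]
tcp_rot: [-3.142, -0.0, 1.877]
ft_force: [-1.2, -0.5, 0.3]
opening: 0.839
grip_force: 30.0
```

```bash
python3 - <<'E'
from h import *
c=grab('wrist');t=grab('top')
a=np.hstack([cv2.resize(c['frame'],(400,250)),cv2.resize(t['frame'][140:280,300:524],(400,250))])
cv2.imwrite('pics/g1.png',a[:,:,::-1])
sh(470.7,-326,72)
E
```

```text
shift [ 0.2 -3.2 -1.1] turn None | now [ 473.9 -325.2   70.9] yaw 107.6
```

View pics/g1.png

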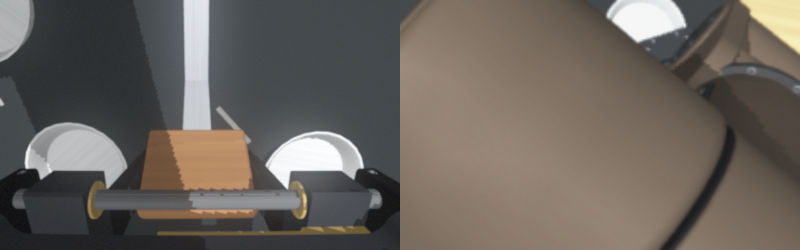

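Wrist view: the handle sits between the pads and the opening matches its 80 mm width. Next I'll swing and slide the hook to line it up in front of the rack.

Call:
arm_command(targets=[[18,15,0,4,0.7],[40,34,0,9,0.7],[64,54,0,14,0.7],[88,75,0,19,0.7],[107,94,0,22.6,0.7]])

```text
t: 4.75
eef_pos: [531.4, -193.5, 70.9]
tcp_rot: [-3.141, -0.0, 1.48]
ft_force: [-0.7, -0.9, -1.2]
opening: 0.841
grip_force: 30.0
```

Call:
arm_command(targets=[[0,0,0,0,0.7],[0,0,0,0,0.7]])

```text
t: 4.95
eef_pos: [531.5, -194.4, 70.9]
tcp_rot: [3.141, -0.0, 1.485]
ft_force: [0.6, 1.5, -0.1]
opening: 0.841
grip_force: 29.9
```

```bash
python3 - <<'E'
from h import *
import pickle
t=grab('top');s=grab('scene');w=grab('wrist');pickle.dump((t,s,w),open('a.pkl','wb'))
a=np.hstack([cv2.resize(t['frame'][100:300,140:460],(400,250)),cv2.resize(w['frame'],(400,250))])
cv2.imwrite('pics/a1.png',np.vstack([a,cv2.resize(s['frame'][80:280,160:480],(800,350))[:, :]])[:,:,::-1])
print(env.state());sh(549,17.6,71,85)
E
```

```text
{'t': 5.1, 'joints': array([-4.69629976e-01,  5.92956412e-01,  1.84193644e+00,  1.89907530e-04,
        7.06875609e-01, -3.81501105e-01]), 'qvel': array([-4.20359592e-03,  2.68686929e-04, -7.32034691e-04, -1.19057054e-03,
       -1.47974781e-05,  5.05094245e-03]), 'tau': array([-3.12757669e-01, -5.98393857e+01, -1.78769177e+01, -1.95942298e-01,
       -6.71950416e-03, -4.74978922e-03]), 'eef_pos': array([ 530.9590478 , -195.52355935,   70.90749888]), 'tcp_rot': array([-3.14147539e+00, -1.79903980e-04,  1.48252303e+00]), 'ft_force': array([0.86577444, 1.0326695 , 0.92152931]), 'moment': array([ 0.16443129, -0.03403998,  0.05561189]), 'grip_force': 29.948652684688568, 'opening': 0.8401431906937648}
shift [ 2.139e+02 -8.000e-01 -1.000e-01] turn -0.1 | now [ 531.  -195.5   70.9] yaw 84.9
```

View pics/a1.png

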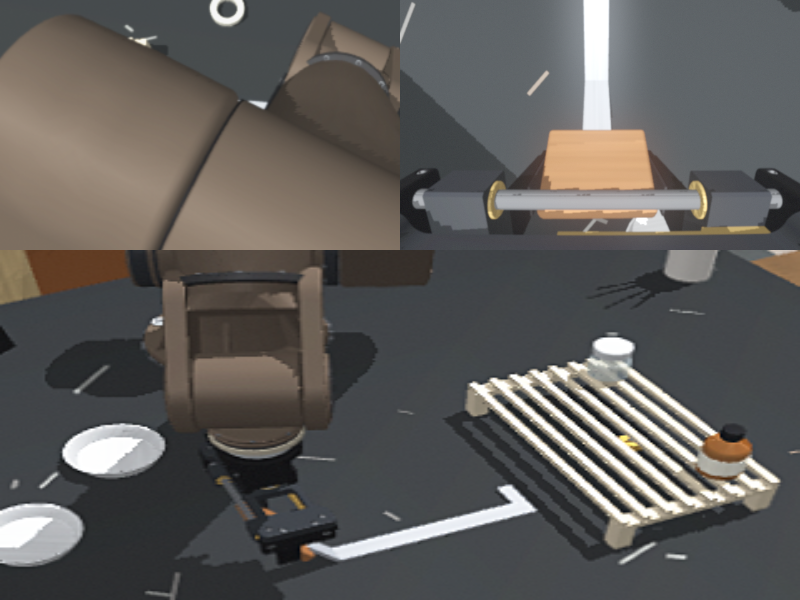

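The hook lies flat at the rack front: the outer tip corner is at view (537,507), the toe end at (500,488) and the knob at (628,441). I'll check the toe and knob in the scene camera for the lateral offset.

```bash
python3 - <<'E'
from h import *
import pickle
t,s,w=pickle.load(open('a.pkl','rb'))
p=lambda X,Y:[160+.4*X,80+(Y-250)*200/350]
print('tip corner, toe far, toe left',plane(s,[p(537,507),p(511,486),p(499,490)],5).round(1).tolist())
G=np.array([531,-195.5]);a=np.radians(84.9);d=np.array([np.cos(a),np.sin(a)]);n=np.array([-d[1],d[0]])
for x,y in((230,-12),(230,47),(214,47)): print('pred',(G+(61+x)*d+y*n).round(1))
f=s['frame'];h=cv2.cvtColor(f,cv2.COLOR_RGB2HSV);m=((h[...,0]<35)&(h[...,1]>120)&(h[...,2]>100));m[:180]=0;m[200:]=0;m[:,:400]=0;m[:,425:]=0
ys,xs=np.nonzero(m);print('knob px bbox',xs.min(),xs.max(),ys.min(),ys.max(),plane(s,[[(xs.min()+xs.max())/2,(ys.min()+ys.max())/2]],9).round(1))
E
```

```text
tip corner, toe far, toe left [[561.6, 101.8, 5.0], [510.8, 101.8, 5.0], [511.4, 85.5, 5.0]]
pred [568.8  93.3]
pred [510.1  98.5]
pred [508.6  82.6]
knob px bbox 408 415 186 194 [[499.4 274.1   9. ]]
```

Call:
arm_command(targets=[[20,0,0,0,0.7],[42,0,0,0,0.7],[64,0,0,0,0.7],[86,0,0,0,0.7],[108,0,0,0,0.7]])

```text
t: 5.6
eef_pos: [540.7, -87.7, 71.0]
tcp_rot: [3.141, 0.0, 1.482]
ft_force: [-0.6, -2.3, -0.8]
opening: 0.839
grip_force: 29.9
```

Call:
arm_command(targets=[[22,0,0,0,0.7],[44,0,0,0,0.7],[66,0,0,0,0.7],[88,0,0,0,0.7],[108,0,0,0,0.7]])

```text
t: 6.1
eef_pos: [550.3, 20.0, 70.9]
tcp_rot: [3.142, 0.0, 1.482]
ft_force: [0.1, -0.9, -1.3]
opening: 0.838
grip_force: 29.9
```

Call:
arm_command(targets=[[0,0,0,0,0.7],[0,0,0,0,0.7]])

```text
t: 6.3
eef_pos: [550.2, 19.7, 70.9]
tcp_rot: [-3.141, -0.0, 1.483]
ft_force: [-0.4, 1.8, -0.8]
opening: 0.842
grip_force: 30.0
```

```bash
python3 - <<'E'
from h import *
import pickle
t=grab('top');s=grab('scene');pickle.dump((t,s),open('b.pkl','wb'))
a=np.hstack([cv2.resize(t['frame'][100:300,130:320],(390,410)),cv2.resize(s['frame'][100:260,330:490],(410,410))])
cv2.imwrite('pics/b1.png',a[:,:,::-1])
sh(549,20,71,85)
E
```

```text
shift [ 0.6 -1.2 -0.1] turn -0.1 | now [550.1  19.2  70.9] yaw 84.9
```

View pics/b1.png

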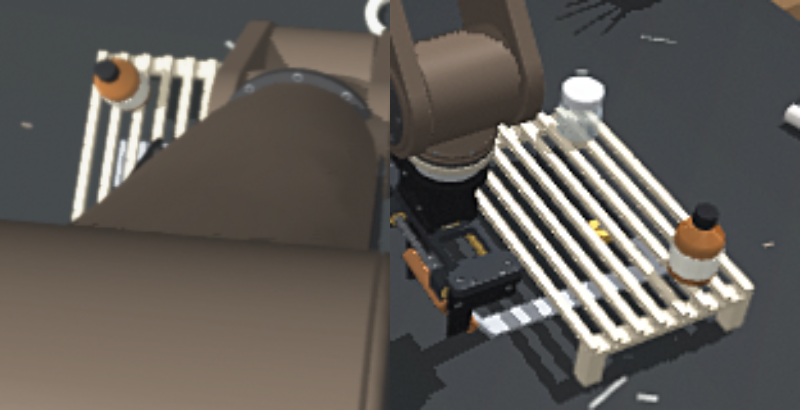

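Scene view: the blade runs under the rack and the toe has passed behind the knob at (598,230), beside the bottle. Now I'll shift the hook sideways so the toe is behind the knob, then pull.

Call:
arm_command(targets=[[0,-10,0,0,0.7],[0,-20,0,0,0.7],[0,-30,0,0,0.7],[0,-41,0,0,0.7],[0,-41,0,0,0.7]])

```text
t: 6.9
eef_pos: [507.5, 24.0, 71.0]
tcp_rot: [-3.14, 0.0, 1.483]
ft_force: [-0.9, -0.1, -1.9]
opening: 0.841
grip_force: 30.0
```

Call:
arm_command(targets=[[-8,0,0,0,0.7],[-16,0,0,0,0.7],[-24,0,0,0,0.7],[-32,0,0,0,0.7],[-40,0,0,0,0.7]])

```text
t: 7.4
eef_pos: [505.9, -16.9, 70.9]
tcp_rot: [3.142, -0.0, 1.482]
ft_force: [0.2, 1.6, -1.0]
opening: 0.839
grip_force: 29.9
```

```bash
python3 - <<'E'
from h import *
t=grab('top');s=grab('scene')
f=s['frame'];h=cv2.cvtColor(f,cv2.COLOR_RGB2HSV);m=((h[...,0]<35)&(h[...,0]>17)&(h[...,1]>120)&(h[...,2]>90));m[:175]=0;m[215:]=0;m[:,:380]=0;m[:,435:]=0
ys,xs=np.nonzero(m);print('knob px',xs.min(),xs.max(),ys.min(),ys.max(),plane(s,[[(xs.min()+xs.max())/2,(ys.min()+ys.max())/2]],9).round(1))
cv2.imwrite('pics/c1.png',cv2.resize(f[150:250,360:480],(720,600),interpolation=2)[:,:,::-1])
sh(549,20,71,85)
E
```

```text
knob px 399 407 188 197 [[495.5 246.    9. ]]
shift [40.9 39.6 -0.1] turn -0.1 | now [505.9 -17.2  70.9] yaw 84.9
```

View pics/c1.png

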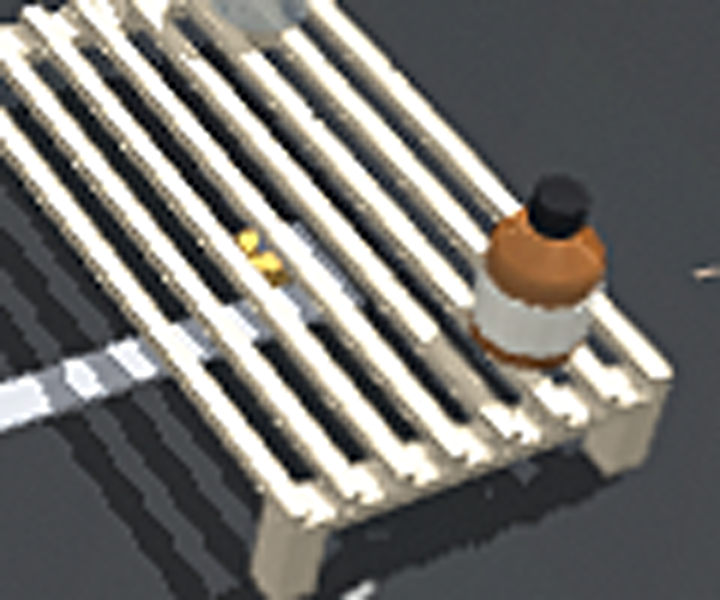

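The knob at (262,258) sits in the hook's angle and has moved out with the toe. I'll keep pulling.

Call:
arm_command(targets=[[-18,0,0,0,0.7],[-37,0,0,0,0.7],[-56,0,0,0,0.7],[-76,0,0,0,0.7],[-95,0,0,0,0.7]])

```text
t: 8.0
eef_pos: [497.4, -111.3, 70.9]
tcp_rot: [-3.141, -0.0, 1.483]
ft_force: [-0.2, 1.3, -2.0]
opening: 0.839
grip_force: 29.9
```

Call:
arm_command(targets=[[-20,0,0,0,0.7],[-40,0,0,0,0.7],[-60,0,0,0,0.7],[-80,0,0,0,0.7],[-100,0,0,0,0.7]])

```text
t: 8.5
eef_pos: [488.5, -210.8, 70.9]
tcp_rot: [-3.141, -0.0, 1.483]
ft_force: [0.9, 1.3, -1.3]
opening: 0.838
grip_force: 29.9
```

```bash
cat > kn.py <<'E'
from h import *
s=grab('scene')
f=s['frame'];h=cv2.cvtColor(f,cv2.COLOR_RGB2HSV);m=((h[...,0]<35)&(h[...,0]>15)&(h[...,1]>110)&(h[...,2]>70)).astype(np.uint8);m[:150]=0;m[270:]=0;m[:,:260]=0;m[:,430:]=0
n,l,st,ce=cv2.connectedComponentsWithStats(m)
for i in range(1,n):
    if st[i,4]>15: x,y,w,hh,a=st[i];print('blob',st[i],plane(s,[[x+w/2,y+hh/2]],9).round(1))
sh(549,20,71,85)
E
python3 kn.py
```

```text
blob [338 208  12  11  84] [[481.7  53.2   9. ]]
blob [261 210   6   8  23] [[ 374.8 -139.6    9. ]]
shift [ 2.378e+02  3.930e+01 -2.000e-01] turn -0.1 | now [ 488.8 -213.4   70.9] yaw 84.9
```

The knob is out at (481,53). I'll ease forward 5 mm, slide the hook sideways off the knob, and release it.

Call:
arm_command(targets=[[5,0,0,0,0.7],[5,25,0,0,0.7],[5,50,0,0,0.7],[5,75,0,0,0.7],[5,100,0,0,0.7]])

```text
t: 9.05
eef_pos: [589.2, -212.4, 70.9]
tcp_rot: [-3.14, -0.0, 1.484]
ft_force: [-2.8, 1.8, 2.1]
opening: 0.839
grip_force: 30.0
```

Call:
arm_command(targets=[[0,0,0,0,0.7],[0,0,0,0,0.7],[0,0,0,0,1],[0,0,0,0,1],[0,0,0,0,1]])

```text
t: 9.55
eef_pos: [588.1, -214.0, 71.0]
tcp_rot: [-3.141, -0.0, 1.483]
ft_force: [-0.2, -0.1, 0.7]
opening: 0.989
grip_force: 0.0
```

Call:
arm_command(targets=[[0,0,-15,0,1],[0,0,-40,0,1],[0,0,-70,0,1],[0,0,-100,0,1],[0,0,-130,0,1]])

```text
t: 10.05
eef_pos: [588.5, -214.1, 203.4]
tcp_rot: [3.141, 0.0, 1.483]
ft_force: [0.5, 1.0, -0.6]
opening: 1.0
grip_force: 0.0
```

```bash
python3 kn.py;python3 -c "
from h import *
sh(485,-20,200,85)"
```

```text
blob [275 196   8   9  31] [[348.4 -80.3   9. ]]
blob [337 208  12  11  91] [[480.3  50.8   9. ]]
shift [230.6 -62.5 136.4] turn -0.1 | now [ 590.  -214.8  208.5] yaw 84.9
shift [ 184.8 -121.8    7.1] turn -0.1 | now [ 590.  -214.8  208.5] yaw 84.9
```

Call:
arm_command(targets=[[224,-128,0,0,1],[224,-128,0,0,1],[224,-128,0,0,1],[224,-128,0,0,1],[224,-128,0,0,1]])

```text
t: 10.6
eef_pos: [483.1, 14.4, 201.8]
tcp_rot: [3.14, -0.0, 1.482]
ft_force: [0.9, 0.1, 0.8]
opening: 1.002
grip_force: 0.0
```

Call:
arm_command(targets=[[0,0,0,0,1],[0,0,0,0,1],[0,0,0,0,1]])

```text
t: 10.9
eef_pos: [484.9, 12.3, 201.4]
tcp_rot: [3.14, 0.0, 1.482]
ft_force: [0.1, -0.1, 0.2]
opening: 1.001
grip_force: 0.0
```

```bash
python3 - <<'E'
from h import *
c=grab('wrist','pics/w2.png')
h=cv2.cvtColor(c['frame'],cv2.COLOR_RGB2HSV);m=((h[...,0]<35)&(h[...,0]>12)&(h[...,1]>110)&(h[...,2]>70)).astype(np.uint8)
n,l,st,ce=cv2.connectedComponentsWithStats(m)
for i in range(1,n):
    if st[i,4]>100: x,y,w,hh,a=st[i];print('blob',st[i],plane(c,[[x+w/2,y+hh/2]],9).round(1))
sh(480.5,51,200,85)
E
```

```text
blob [108 289  33  61 750] [[ 241.9 -136.2    9. ]]
blob [490 290  32  61 674] [[ 698.2 -178.5    9. ]]
blob [ 287  362  322   14 1870] [[ 629.8 -242.7    9. ]]
shift [38.4 -7.9  1.2] turn -0.1 | now [484.9  12.1 201.2] yaw 84.9
```

View pics/w2.png

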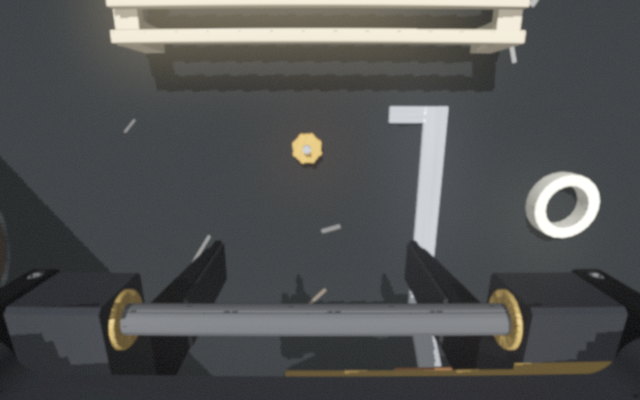

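Wrist view: the knob is free at (307,149), stud up. The hook lies flat with its toe at (389–448,115), clear of both rack and knob.

```bash
python3 - <<'E'
from h import *
c=grab('wrist');h=cv2.cvtColor(c['frame'],cv2.COLOR_RGB2HSV)
m=((h[...,1]>90)&(h[...,2]>90)).astype(np.uint8);m[:125]=0;m[175:]=0;m[:,:280]=0;m[:,335:]=0
x,y,w,hh=cv2.boundingRect(m);print(x,y,w,hh);P=plane(c,[[x+w/2,y+hh/2]],10)[0];print(P);sh(P[0],P[1],3)
E
```

```text
292 132 31 32
[480.19921968  47.02970319  10.        ]
shift [ 34.5  -7.9 198. ] turn None | now [484.9  12.  201. ] yaw 84.9
```

Call:
arm_command(targets=[[35,-8,10,0,1],[35,-8,50,0,1],[35,-8,90,0,1],[35,-8,130,0,1],[35,-8,150,0,0.8]])

```text
t: 11.5
eef_pos: [478.8, 47.7, 48.1]
tcp_rot: [-3.138, 0.0, 1.481]
ft_force: [0.5, 0.1, 0.0]
opening: 0.956
grip_force: 0.0
```

Call:
arm_command(targets=[[0,0,0,0,0.6],[0,0,15,0,0.6],[0,0,30,0,0.6],[0,0,40,0,0.6],[0,0,44,0,0.6]])

```text
t: 12.0
eef_pos: [479.8, 48.2, 6.9]
tcp_rot: [3.142, -0.0, 1.482]
ft_force: [0.4, 0.0, 0.0]
opening: 0.609
grip_force: 0.0
```

Call:
arm_command(targets=[[0,0,0,0,0.6],[0,0,2,0,0.6]])

```text
t: 12.2
eef_pos: [479.9, 48.5, 5.6]
tcp_rot: [3.14, -0.0, 1.483]
ft_force: [0.9, -0.3, -0.8]
opening: 0.602
grip_force: 0.0
```

Call:
arm_command(targets=[[0,0,3,0,0.6],[0,0,3,0,0.45],[0,0,3,0,0.2],[0,0,3,0,0.2],[0,0,3,0,0.2]])

```text
t: 12.7
eef_pos: [479.5, 48.7, 2.0]
tcp_rot: [3.141, -0.0, 1.483]
ft_force: [-0.5, 0.2, 0.5]
opening: 0.322
grip_force: 0.0
```

Call:
arm_command(targets=[[0,0,0,0,0.2],[0,0,0,0,0.2],[0,0,-5,0,0.2],[0,0,-20,0,0.2],[0,0,-50,0,0.2]])

```text
t: 13.2
eef_pos: [478.5, 48.6, 51.4]
tcp_rot: [-3.138, 0.0, 1.483]
ft_force: [-0.3, 0.5, -0.0]
opening: 0.299
grip_force: 30.0
```

Call:
arm_command(targets=[[0,0,-40,0,0.2],[0,0,-80,0,0.2],[0,0,-120,0,0.2],[0,0,-150,0,0.2],[0,0,-150,0,0.2]])

```text
t: 13.7
eef_pos: [480.6, 48.6, 205.8]
tcp_rot: [3.135, -0.0, 1.483]
ft_force: [1.8, -0.4, -1.4]
opening: 0.294
grip_force: 30.0
```

```bash
python3 - <<'E'
from h import *
import pickle
c=grab('wrist');s=grab('scene');pickle.dump((c,s),open('d.pkl','wb'))
cv2.imwrite('pics/d1.png',np.hstack([cv2.resize(c['frame'],(400,250)),cv2.resize(s['frame'],(400,250))])[:,:,::-1])
sh(609,-330,200)
E
```

```text
shift [-365.8  162.6    2.3] turn None | now [479.2  48.6 202.2] yaw 85.0
```

View pics/d1.png

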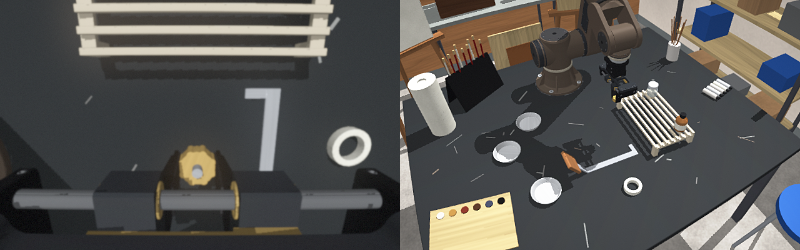

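The knob is held between the pads and the hook lies flat on the table, clear of the rack. I'll check the tin from the scene camera, then carry the knob over.

```bash
python3 - <<'E'
from h import *
import pickle
c,s=pickle.load(open('d.pkl','rb'));h=cv2.cvtColor(s['frame'],cv2.COLOR_RGB2HSV)
m=((h[...,2]>110)&(h[...,1]<60)).astype(np.uint8);r=np.zeros_like(m);r[278:335,202:265]=m[278:335,202:265]
k=max(cv2.findContours(r,0,1)[0],key=cv2.contourArea);hh=cv2.convexHull(k);P=plane(s,hh[:,0],22)[:,:2].astype(np.float32)
print(cv2.boundingRect(k),cv2.fitEllipse(P))
E
```

```text
(208, 283, 51, 44) ((608.643798828125, -328.2598876953125), (115.46597290039062, 117.65412139892578), 111.49015808105469)
```

Call:
arm_command(targets=[[-366,163,0,0,0.2],[-366,163,0,0,0.2],[-366,163,0,0,0.2],[-366,163,0,0,0.2],[-366,163,0,0,0.2]])

```text
t: 14.3
eef_pos: [560.4, -189.6, 199.9]
tcp_rot: [-3.139, -0.001, 1.483]
ft_force: [1.7, 0.8, -0.8]
opening: 0.297
grip_force: 30.0
```

```bash
python3 -c "
from h import *
sh(609,-330,150,85)"
```

```text
shift [-135.6   61.    49.6] turn -0.1 | now [ 560.4 -189.6  199.9] yaw 84.9
```

Call:
arm_command(targets=[[-45,20,0,0,0.2],[-90,40,0,0,0.2],[-133,60,0,0,0.2],[-133,60,0,0,0.2],[-133,60,0,0,0.2]])

```text
t: 14.8
eef_pos: [607.9, -326.1, 199.0]
tcp_rot: [-3.138, -0.002, 1.481]
ft_force: [0.0, 0.0, -1.1]
opening: 0.297
grip_force: 30.0
```

Call:
arm_command(targets=[[0,0,0,0,0.2],[0,0,0,0,0.2]])

```text
t: 15.0
eef_pos: [608.6, -324.3, 201.6]
tcp_rot: [-3.141, -0.001, 1.484]
ft_force: [-0.1, 0.0, -0.2]
opening: 0.297
grip_force: 30.0
```

```bash
python3 -c "
from h import *
sh(608.8,-329,6.5,85);print(env.state()['grip_force'])"
```

```text
shift [ -4.8   0.8 195.1] turn 0.0 | now [ 608.6 -324.3  201.6] yaw 85.0
29.999881088733673
```

Call:
arm_command(targets=[[-4,1,40,0,0.2],[-4,1,80,0,0.2],[-4,1,120,0,0.2],[-4,1,150,0,0.2],[-4,1,165,0,0.2]])

```text
t: 15.5
eef_pos: [608.6, -328.1, 34.5]
tcp_rot: [-3.139, -0.002, 1.484]
ft_force: [-0.5, 0.4, 0.0]
opening: 0.292
grip_force: 30.0
```

Call:
arm_command(targets=[[0,0,5,0,0.2],[0,0,12,0,0.2],[0,0,19,0,0.2],[0,0,23,0,0.2],[0,0,23,0,0.2]])

```text
t: 16.0
eef_pos: [609.4, -329.6, 13.9]
tcp_rot: [3.142, -0.0, 1.483]
ft_force: [-0.2, 0.1, -1.0]
opening: 0.29
grip_force: 30.0
```

Call:
arm_command(targets=[[0,0,0,0,0.2],[0,0,0,0,0.2]])

```text
t: 16.2
eef_pos: [609.6, -329.8, 14.4]
tcp_rot: [3.141, 0.0, 1.483]
ft_force: [0.1, -0.2, -1.4]
opening: 0.296
grip_force: 30.0
```

Call:
arm_command(targets=[[0,0,3,0,0.2],[0,0,6,0,0.2],[0,0,7,0,0.2],[0,0,7,0,0.2]])

```text
t: 16.6
eef_pos: [609.3, -329.6, 6.6]
tcp_rot: [-3.141, -0.0, 1.483]
ft_force: [-0.5, -0.1, 0.3]
opening: 0.294
grip_force: 30.0
```

Call:
arm_command(targets=[[0,0,1,0,0.2],[0,0,1,0,0.2]])

```text
t: 16.8
eef_pos: [609.5, -329.7, 6.1]
tcp_rot: [3.141, 0.0, 1.483]
ft_force: [-0.4, 0.6, -0.3]
opening: 0.294
grip_force: 30.0
```

Call:
arm_command(targets=[[0,0,0.7,0,0.2],[0,0,0.7,0,0.2],[0,0,0.7,0,0.2]])

```text
t: 17.1
eef_pos: [609.5, -329.7, 6.0]
tcp_rot: [3.141, 0.0, 1.483]
ft_force: [-3.1, 0.9, 6.6]
opening: 0.294
grip_force: 30.0
```

Contact with the tin floor (6.6 N). Releasing.

Call:
arm_command(targets=[[0,0,0,0,0.35],[0,0,0,0,0.5],[0,0,0,0,0.5],[0,0,0,0,0.5],[0,0,0,0,0.5]])

```text
t: 17.6
eef_pos: [609.4, -329.6, 5.1]
tcp_rot: [-3.142, -0.0, 1.483]
ft_force: [-0.6, -0.0, -0.2]
opening: 0.491
grip_force: 0.0
```

Call:
arm_command(targets=[[0,0,-10,0,0.5],[0,0,-30,0,0.5],[0,0,-70,0,0.5],[0,0,-110,0,0.5],[0,0,-150,0,0.5]])

```text
t: 18.1
eef_pos: [609.2, -329.5, 157.5]
tcp_rot: [3.141, 0.0, 1.483]
ft_force: [-0.3, -0.1, 0.3]
opening: 0.501
grip_force: 0.0
```

Call:
arm_command(targets=[[-60,0,-30,0,0.5],[-60,0,-30,0,0.5],[-60,0,-30,0,0.5],[-60,0,-30,0,0.5]])

```text
t: 18.5
eef_pos: [603.6, -388.9, 184.3]
tcp_rot: [-3.14, -0.001, 1.482]
ft_force: [-0.5, 0.4, -0.5]
opening: 0.497
grip_force: 0.0
```

```bash
python3 - <<'E'
from h import *
c=grab('wrist');s=grab('scene')
cv2.imwrite('pics/e1.png',np.hstack([cv2.resize(c['frame'],(400,250)),cv2.resize(s['frame'][150:350,130:450],(400,250))])[:,:,::-1])
print(env.state()['ft_force'],env.state()['opening'])
E
```

```text
[ 0.53060332  0.63082959 -1.33207433] 0.49761699847347085
```

View pics/e1.png

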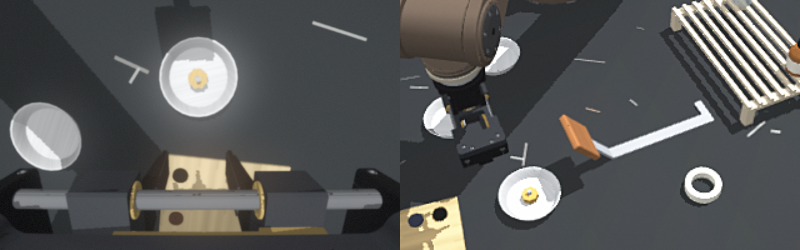

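The knob sits upright in the middle of the correct tin, at (198,79) in the wrist view. The hook lies flat, clear of the rack, and the bystanders are where they were.

```bash
python3 -c "
from cell import env
print(env.job_done())"
```

```text
the job is handed in; nothing more can be done
None
```

I dragged the knob out with the hook, left the hook flat on the table clear of the rack, set the knob in the farthest tin, and handed the job in at about 18.6 s of the 72 s allowed; the hand-in returned no verdict.

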